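Clear the bench scale and zero it with the stylus

ROBOT

A 7-joint arm with a two-finger parallel gripper is mounted at the origin on the work surface. World frame = base frame: x ahead of the robot, y to its left, z up, the work surface at z = 0. Lengths are in m, angles in rad, forces in N, time in s.
With the tool pointing down it reaches from about 0.425 to 0.925 m from the base axis. Payload 6.8 kg.
Tool frame: the origin (TCP) lies midway between the tips of the shut fingers; the grasp point (between the pads) lies 19 mm behind it; z points along the fingers, y is the line along which they close (so a half turn about z gives the same grasp; the last joint's range is limited). The gripper opens to 85 mm and grips with 20 to 120 N. Pads are 22 mm wide; open, the fingers measure 114 mm over their backs; the gripper's body (76 mm by 85 mm) begins 54 mm behind the grasp point. The pads swing forward as they close: fully open they stand 13 mm farther back than shut.
Start: joints at [1.023, 0.477, 0.022, 1.555, -0.011, 1.109, -0.083], TCP at [0.287, -0.611, 0.231] pointing down, gripper open.
Joint ranges: [-2.96, 2.96], [-0.34, 2.1], [-1.41, 1.46], [0.24, 2.44], [-1.37, 4.51], [0.17, 1.92], [-2.96, 2.96]. Speed limits (rad/s): [2.39, 2.39, 3.14, 3.14, 3.14, 3.14, 3.14].

INTERFACE

Orientations are given as a unit quaternion [w, x, y, z].
In Python, from station import readout, imaging, hand_in gives the robot as it stands.
- The arm moves only by the tool drive_tool, never from a script. Its argument "series" is a list of rows, each a list of 5 numbers: the shift along the tool's x, y, z in cm, then the turn about the tool's z in degrees, then the closure, from -1 (fully open) to 1 (shut). A call has 1 to 8 rows; each row shifts and turns the commanded pose from where the row before left it, along the tool's axes as they then stand; what a row does not reach is not made up. A row lasts 1/10 s, in which the tool goes at most 50 mm and 8.59 degrees, less where a joint would pass 70% of its speed; a pose out of reach is approached as far as the arm can. A call with a gripper value outside its range is refused whole. The fingers move at their own pace and stop on an object; "squeeze" is the grip in N (left out, the last holds). Time passes only in rows, so rows that do not move let the fingers close. It gives the time, the measured TCP pose, the force, the opening and the grip force at its end, in the units of the state.
- readout.get_obs(): the state, without advancing time (a new reading comes with each control period).
- imaging.read_camera(name): name is "scene" or "top" or "wrist"; returns the picture (384x512x3 uint8, red, green, blue); there is no depth.
- imaging.camera_model(name): a dict with "vfov" (degrees; the focal length in pixels is half the picture's height over the tangent of half this angle, whatever the lens; pixels are square), "cx", "cy" (the principal point, pixels), "xyz" and "orientation" of the camera in the world. Camera axes: x right, y down, z forward; pixel columns grow to the right and rows downward; lengths in m; the calibration is good to about 2 mm. The wrist camera is an equidistant fisheye: a pixel r from the principal point sees the ray r / f radians off the axis. A picture is of the moment at which its call begins: read the wrist's pose just before it. camera_model takes no time and is no camera call; for the wrist camera it gives the pose at the moment of the call.
- hand_in(): hands the job in; it is judged then, once.
Trained networks look in the newest picture that a camera, given by its name, has taken for a name from the list of things; names that differ only in an ending like _2 or _b are one class to them, and where a whole thing is asked for, a point or a joint stands for the part that bears it (a point fixed in the world has none). Each returns a list of dicts, best first, with "conf" (0 to 1); they miss things now and then, are a little off and sometimes report something else, mostly with a low value. They report only what shows in the picture. A call takes as long as a camera call.
- imaging.cut_out(thing, camera): "mask" (384x512 bool, what is visible of it) and "centre" ([column, row] in pixels, amid what is visible of it).
The state is a dict: "t": time; "q": joint angles; "joint_vel": joint speeds; "joint_torque": joint torques, N m; "eef_pos": TCP position; "tool_rot": TCP orientation; "contact_force": force on the tool from outside, world axes, zero at the start; "torque": the same for the moment, N m; "gripper_width": opening from 0.0 (shut) to 1.0 (fully open); "grasp_force": force on a finger pad.
Only numpy, scipy, OpenCV 4.12 (cv2) and the standard library are available. Lean on these libraries where they do the work, as an engineer would, in place of code of your own. Each camera call takes 0.05 s, during which the arm holds its last target. There are 200 camera calls.

TASK

First clear the wood offcut off the scale's pan into the yellow scrap bin. Then draw the stylus out of its holster, lay it down on the blue mat and let go, take it again by its orange handle, and with its tip press the scale's recessed red zero button fully in and hold it there for about a second. Finally lay the stylus back flat on the mat, and leave the other things on the bench where they are.

Things in the scene. Friction and masses are not known exactly. Their poses are not given: they have to be found in the camera images.
- scale: Grey bench scale, fixed. Origin on the bench under the pan's centre, z up, +x pointing out of its front face. Steel pan on top: 154 x 172 mm (x, y), centred on the origin, its surface 58 mm above the bench. In front of the pan a grey console, x = 83 to 130 mm, 180 mm wide, its top 70 mm above the bench; its upright front face is at x = +130 mm. A display lies on top of the console, and an orange stripe on top, straight above the button opening.
- recess_mouth (a point): Centre of the square opening (18 x 18 mm, orange frame) in the scale's front face, 45 mm above the bench; same axes as the scale: +x points straight out of the opening. The red zero button lies at the bottom of this opening, its face 26 mm in from the front face; it is pressed straight in (along -x).
- zero_button (a joint): Travel of the spring zero button: 0 = out, 0.005 m = fully in. It takes about 1.5 N to start and 5 N to hold fully in; it springs back when let go. It is too deep for fingers.
- offcut_mid (a point): Centre of the dark wood offcut lying flat on the pan: 80 x 30 x 24 mm (x, y, z), about 45 g.
- bin: Yellow open scrap bin, fixed: 120 x 150 mm (x, y) outside, 75 mm high, walls and floor 4 mm. Origin at the centre of its underside.
- mat: Blue flat mat, fixed on the bench: 160 x 220 mm (x, y), 2 mm thick. Origin at the centre of its underside.
- holster: Black holster block on the bench, fixed: 110 x 46 mm (x, y), 54 mm high, on a flat steel base plate 130 x 70 x 4 mm. A level 28 x 28 mm tunnel runs into it from the +x end, 102 mm deep, its floor 20 mm above the bench, closed at the top and at the back. Origin at the centre of its underside. The stylus lies in the tunnel with its handle inside and about 45 mm of its shaft sticking out of the +x end; it slides out along +x.
- stylus_grip (a point): Centre of the stylus's handle. The stylus is straight, 145 mm long, about 50 g: an orange handle, 80 mm long and 24 mm square with flat sides, then (to +x) a round steel shaft, 9 mm in diameter and 65 mm long, on the same centre line, with a rounded tip. +x points along it from handle to tip. Lying flat on its handle, its centre line is 12 mm above what it lies on. While it is in the holster only the last 45 mm of shaft can be got at.
- stylus_tip (a point): The very tip of the stylus's shaft, 105 mm from the handle's centre; same axes.
- pliers: Bystander, loose: red-handled pliers, 180 mm long, 12 mm high, lying flat. Origin at the centre of its underside.
- screwdriver: Bystander, loose: red-handled screwdriver, 190 mm long, 26 mm high, lying flat. Origin at the centre of its underside.
- wrench: Bystander, loose: steel spanner, 180 mm long, 8 mm high, lying flat. Origin at the centre of its underside.
- mug: Bystander, loose: white mug, 80 mm across, 90 mm high. Origin at the centre of its underside.
- spray_can: Bystander, loose: green spray can, 60 mm across, 160 mm high. Origin at the centre of its underside.
- tape: Bystander, loose: roll of yellow tape lying flat, 90 mm across, 25 mm high. Origin at the centre of its underside.

How it is judged:
On the way, in this order (a step that is already met when the one before it is completed fails the run):
1. the offcut lies in the scrap bin, let go (x of offcut_mid in the frame of bin between -0.058 and 0.058 m and y of offcut_mid in the frame of bin between -0.073 and 0.073 m and z of offcut_mid in the frame of bin below 0.06 m and contact force between offcut and the fingers below 0.1 N), for 0.2 s.
2. the stylus lies flat on the mat, let go (x of stylus_grip in the frame of mat between -0.08 and 0.08 m and y of stylus_grip in the frame of mat between -0.11 and 0.11 m and z of stylus_grip in the frame of mat below 0.02 m and contact force between stylus and the fingers below 0.1 N and linear speed of stylus below 0.02 m/s and angle between stylus_grip's own x axis and vertical between 1.4 and 1.74 rad), for 0.2 s.
3. the zero button is held in by the stylus, itself held by its handle (stylus_c0 is the handle) (at least 3.5 of its 5 mm) for half a second (value of joint zero_button above 0.0035 m and contact force between stylus and zero_button above 1 N and contact force between stylus_c0 and the fingers above 1 N), for 0.5 s.
At the end, for the whole second after the job is handed in: The offcut is let go inside the bin (its centre within its walls and below 60 mm over the bench); the stylus lies flat (within 10 degrees) and still on the mat, its handle's centre over the mat and less than 20 mm above the bench, let go; the zero button is out again (all of step 1 and all of step 2 and value of joint zero_button below 0.001 m); the robot touches nothing.
It fails at once if the fingers press the zero button (contact force between the fingers and zero_button above 0.5 N).
It fails at once if a bystander is moved by more than 40 mm (distance of any of pliers, screwdriver, wrench, mug, spray_can, tape from where it was at the start of the episode above 0.04 m).
It also fails if it takes over 67 s, if anything falls off the work surface, if the arm or the gripper's body presses on something with over 40 N, if the wrist force passes 120 N, or if a joint passes its speed limit or range.

## Working session

There is one attempt and no reset: what is moved stays moved. The work goes in short steps, Python scripts to look and compute and a tool call to move; the robot and the scene stay as the last step left them, time stands still between calls to the robot, and variables do not carry over. Pictures are saved under pics/ and viewed, at most 10 in all, crops included, and the job is handed in when it is done.

Besides the shell and the picture viewer there is one more tool, called after ">>>" as name(argument=value, ...) on one line, values as JSON. drive_tool: Moves the arm, as the interface text tells. Its arguments: {"type":"object","properties":{"series":{"type":"array"},"squeeze":{"type":"number"}},"required":["series"]}

```bash
mkdir -p pics; ls; python3 - <<'E'
from station import readout, imaging
import cv2,numpy as np
o=readout.get_obs();print(o)
for n in ["scene","top","wrist"]:
    im=imaging.read_camera(n);cv2.imwrite(f"pics/{n}0.png",im[:,:,::-1]);print(n,imaging.camera_model(n))
for n in ["scene","top"]:
  for th in ["scale","offcut_mid","bin","mat","holster","stylus_grip","pliers","screwdriver","wrench","mug","spray_can","tape"]:
    r=imaging.cut_out(th,n)
    print(n,th,[(round(d["conf"],2),np.round(d["centre"],1).tolist(),int(d["mask"].sum())) for d in r[:2]])
print(readout.get_obs()["t"])
E
```

```text
pics
{'t': 0.0, 'q': array([ 1.02289116,  0.47781773,  0.02236447,  1.55644249, -0.01151739,
        1.10926262, -0.0830763 ]), 'joint_vel': array([ 1.35258498e-03,  1.47286337e-03,  8.40856705e-04,  7.16913049e-04,
        7.48920023e-04, -1.51335909e-03,  1.67124354e-05]), 'joint_torque': array([ 2.36705628e-04, -5.96457732e+01,  1.60816815e+00, -2.81197572e+01,
        1.25607866e-02,  9.40316124e-03,  5.27952909e-05]), 'eef_pos': array([ 0.28712295, -0.61025181,  0.23031813]), 'tool_rot': array([-8.62708845e-04,  9.75916600e-01,  2.18142106e-01, -2.59441318e-04]), 'contact_force': array([0.986097  , 0.69047713, 0.66162919]), 'torque': array([ 0.02635922,  0.00254427, -0.0309289 ]), 'grasp_force': 0.0, 'gripper_width': 0.9969140499661411}
scene {'vfov': 53.33499400761694, 'cx': 249.8418765779162, 'cy': 194.81782708831125, 'xyz': array([ 1.38700527, -0.16921064,  0.66447052]), 'orientation': array([-0.3482634 ,  0.68197541,  0.56918304, -0.2994208 ])}
top {'vfov': 43.95383177264011, 'cx': 261.26443676187665, 'cy': 190.65429728090777, 'xyz': array([ 0.26188411, -0.01741656,  1.33572
[... 807 characters left out ...]
3, 153.8], 406)]
scene spray_can [(0.85, [97.7, 215.3], 1648)]
scene tape [(0.76, [362.5, 157.5], 449), (0.59, [331.7, 192.0], 3383)]
top scale [(0.86, [187.1, 188.4], 4584)]
top offcut_mid [(0.92, [171.4, 190.2], 363)]
top bin [(0.7, [366.6, 167.8], 2813)]
top mat [(0.89, [272.4, 197.9], 4146)]
top holster [(0.89, [367.9, 233.1], 1108), (0.66, [272.0, 195.8], 4158)]
top stylus_grip []
top pliers [(0.93, [274.4, 140.1], 420), (0.2, [162.4, 111.8], 944)]
top screwdriver [(0.67, [280.7, 252.0], 410)]
top wrench [(0.86, [120.6, 170.2], 410), (0.29, [273.2, 194.7], 4247)]
top mug [(0.71, [161.4, 113.3], 948)]
top spray_can [(0.79, [421.0, 179.6], 845)]
top tape [(0.88, [104.3, 247.8], 650)]
1.35
```

```bash
python3 - <<'E'
import cv2
a=cv2.imread("pics/top0.png")[70:300,70:470];cv2.imwrite("pics/topc.png",cv2.resize(a,(800,460),interpolation=cv2.INTER_CUBIC))
b=cv2.imread("pics/scene0.png")[100:310,60:460];cv2.imwrite("pics/scc.png",cv2.resize(b,(800,420),interpolation=cv2.INTER_CUBIC))
E
```

```text
(no output)
```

View pics/topc.png

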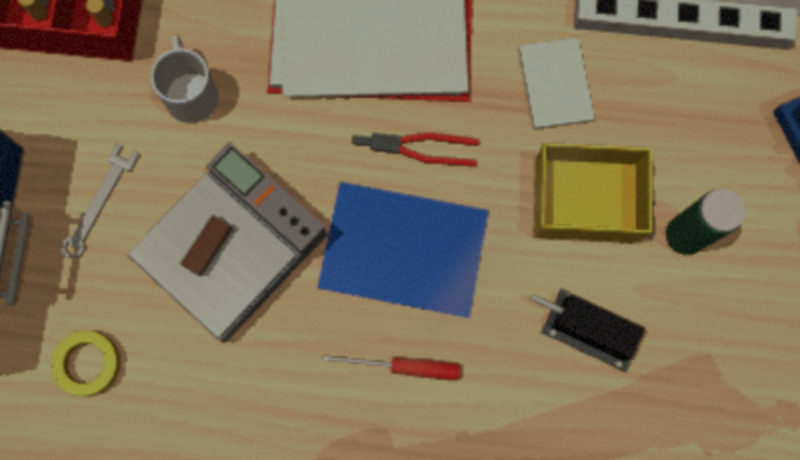

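View pics/scc.png

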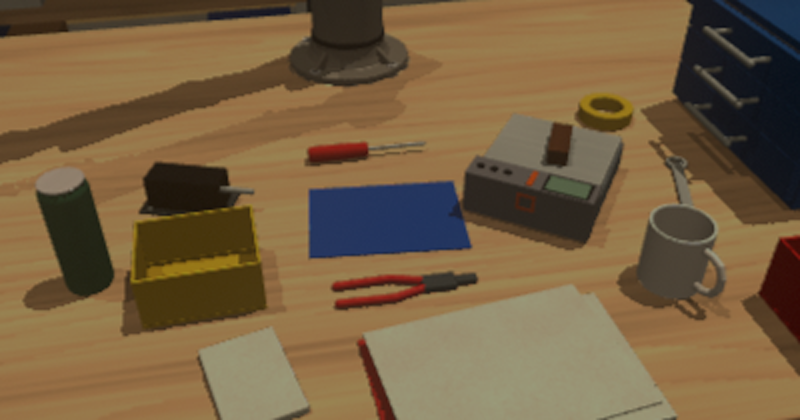

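```bash
cat > h.py <<'E'
import numpy as np,cv2
from scipy.spatial.transform import Rotation as R
from scipy.optimize import minimize
from station import readout, imaging
CM={}
def cm(n):
    if n!='wrist' and n in CM: return CM[n]
    m=imaging.camera_model(n); CM[n]=m; return m
def Rq(q): return R.from_quat(np.asarray(q)[[1,2,3,0]])
def proj(P,n,m=None):
    m=m or cm(n); p=Rq(m["orientation"]).inv().apply(np.atleast_2d(P)-m["xyz"])
    f=192/np.tan(np.radians(m["vfov"])/2)
    if n=='wrist':
        r=np.hypot(p[:,0],p[:,1]); s=f*np.arctan2(r,p[:,2])/np.maximum(r,1e-9)
    else: s=f/p[:,2]
    return np.c_[m["cx"]+s*p[:,0],m["cy"]+s*p[:,1]]
def ray(uv,n,m=None):
    m=m or cm(n); f=192/np.tan(np.radians(m["vfov"])/2)
    d=(np.asarray(uv,float)-[m["cx"],m["cy"]])/f
    if n=='wrist':
        t=np.hypot(*d); v=np.r_[d/t*np.sin(t),np.cos(t)]
    else: v=np.r_[d,1]
    return m["xyz"],Rq(m["orientation"]).apply(v)
def onz(uv,n,z,m=None):
    o,v=ray(uv,n,m); return o+v*(z-o[2])/v[2]
def box(x0,x1,y0,y1,z0,z1): return np.array([[x,y,z] for x in (x0,x1) for y in (y0,y1) for z in (z0,z1)])
def place(pts,p): 
    return np.c_[pts[:,:2]@np.array([[np.cos(p[2]),np.sin(p[2])],[-np.sin(p[2]),np.cos(p[2])]])+p[:2],pts[:,2]]
def sil(boxes,p,n,m=None,S=4):
    im=np.zeros((384*S,512*S),np.uint8)
    for b in boxes:
        h=cv2.convexHull(proj(place(b,p),n,m).astype(np.float32))
        cv2.fillPoly(im,[np.round((h+.5)*S).astype(int)],255)
    return cv2.resize(im,(512,384),interpolation=cv2.INTER_AREA)/255.
def fit(boxes,masks,p0,models={}):
    def c(v):
        p=[v[0],v[1],v[2]]; s=0
        for n,mk in masks.items():
            a=sil(boxes,p,n,models.get(n)); s+=1-np.minimum(a,mk).sum()/np.maximum(a,mk).sum()
        return s/len(masks)
    best=None
    for k in range(3):
        sx=np.array([[0,0,0],[.01,0,0],[0,.01,0],[0,0,.15]])*(1 if k%2==0 else -1)
        r=minimize(c,p0,method='Nelder-Mead',options=dict(initial_simplex=p0+sx,xatol=2e-4,fatol=1e-4)); p0=r.x
    return r.x,r.fun
E
python3 - <<'E'
from h import *
sc=[box(-.077,.077,-.086,.086,0,.058),box(.083,.13,-.09,.09,0,.07),box(-.077,.1,-.086,.086,0.0,.055)]
things={"scale":(sc,-2.3+np.pi,[230,240],.06),"bin":([box(-.06,.06,-.075,.075,0,.075)],0,[595,190],.07),
"mat":([box(-.08,.08,-.11,.11,0,.002)],0,[405,250],0),"holster":([box(-.055,.055,-.023,.023,0,.054),box(-.065,.065,-.035,.035,0,.004)],None,[600,328],.03),
"offcut_mid":([box(-.04,.04,-.015,.015,.058,.082)],None,[205,245],.08)}
for n in ["top","scene"]: imaging.read_camera(n)
def dirn(a,b,z):
    d=onz(np.array(b)/2+70,"top",z)-onz(np.array(a)/2+70,"top",z); return np.arctan2(d[1],d[0])
y0={"scale":dirn([205,250],[270,190],.06),"bin":dirn([595,190],[595,230],.07),"mat":dirn([405,250],[415,190],0),
 "holster":dirn([600,328],[545,300],.03),"offcut_mid":dirn([205,265],[215,225],.08)}
for k,(b,_,c,z) in things.items():
    p=onz(np.array(c)/2+70,"top",z); p0=np.r_[p[:2],y0[k]]
    for cams in (["top"],["scene"],["top","scene"]):
        ms={}
        for n in cams:
            r=imaging.cut_out(k,n)
            if r: ms[n]=r[0]["mask"].astype(float)
        v,f=fit(b,ms,p0); print(k,cams,np.round(v[:2],4),round(np.degrees(v[2]),1),"cost",round(f,3))
for t,c,z in [("pliers",[420,145],.006),("screwdriver",[395,365],.013),("mug",[182,80],.09),("can",[722,208],.16),("wrench",[98,200],0),("tape",[85,362],.02),("shaft tip",[533,298],.032),("orange stripe",[264,197],.07)]:
    print(t,np.round(onz(np.array(c)/2+70,"top",z),3))
E
```

```text
scale ['top'] [0.4826 0.2363] -35.9 cost 0.096
scale ['scene'] [0.4799 0.2429] -36.7 cost 0.086
scale ['top', 'scene'] [0.4817 0.2389] -35.8 cost 0.106
bin ['top'] [ 0.6282 -0.2775] -177.0 cost 0.02
bin ['scene'] [ 0.6268 -0.2747] -176.8 cost 0.021
bin ['top', 'scene'] [ 0.6275 -0.2764] -176.4 cost 0.031
mat ['top'] [ 0.5298 -0.0235] -5.0 cost 0.026Traceback (most recent call last):
  File "<stdin>", line 18, in <module>
  File "h.py", line 44, in fit
    r=minimize(c,p0,method='Nelder-Mead',options=dict(initial_simplex=p0+sx,xatol=2e-4,fatol=1e-4)); p0=r.x
    res = _minimize_neldermead(fun, x0, args, callback, bounds=bounds,
                               **options)
    fsim[k] = func(sim[k])
              ~~~~^^^^^^^^
    fx = function(np.copy(x), *(wrapper_args + args))
  File "h.py", line 40, in c
    return s/len(masks)
           ~^~~~~~~~~~~
ZeroDivisionError: division by zero
```

```bash
python3 - <<'E'
from h import *
for n in ["top","scene"]: imaging.read_camera(n)
def dirn(a,b,z):
    d=onz(np.array(b)/2+70,"top",z)-onz(np.array(a)/2+70,"top",z); return np.arctan2(d[1],d[0])
things={"holster":([box(-.055,.055,-.023,.023,0,.054),box(-.065,.065,-.035,.035,0,.004)],[600,328],.03,dirn([600,328],[545,300],.03)),
"offcut_mid":([box(-.04,.04,-.015,.015,.058,.082)],[205,245],.08,dirn([205,265],[215,225],.08))}
for k,(b,c,z,y) in things.items():
    p=onz(np.array(c)/2+70,"top",z); p0=np.r_[p[:2],y]
    M={}
    for n in ["top","scene"]:
        for _ in range(3):
            r=imaging.cut_out(k,n)
            if r: M[n]=r[0]["mask"].astype(float);break
    for cams in (["top"],["scene"],["top","scene"]):
        v,f=fit(b,{n:M[n] for n in cams},p0); print(k,cams,np.round(v[:2],4),round(np.degrees(v[2]),1),"cost",round(f,3))
for t,c,z in [("pliers",[420,145],.006),("screwdriver",[395,365],.013),("mug",[182,80],.09),("can",[722,208],.16),("wrench",[98,200],0),("tape",[85,362],.02),("shaft tip",[533,298],.032),("orange stripe",[264,197],.07),("pl tip",[355,142],.006)]:
    print(t,np.round(onz(np.array(c)/2+70,"top",z),3))
o=readout.get_obs();print(o["t"],Rq(o["tool_rot"]).as_matrix().round(3))
E
```

```text
holster ['top'] [ 0.442  -0.3007] 70.4 cost 0.055
holster ['scene'] [ 0.438  -0.2978] 71.6 cost 0.121
holster ['top', 'scene'] [ 0.4416 -0.2994] 69.7 cost 0.109
offcut_mid ['top'] [0.4916 0.2426] -25.4 cost 0.062
offcut_mid ['scene'] [0.49   0.2454] -24.3 cost 0.088
offcut_mid ['top', 'scene'] [0.4913 0.2436] -24.0 cost 0.097
pliers [ 0.683 -0.033  0.006]
screwdriver [ 0.361 -0.029  0.013]
mug [0.715 0.305 0.09 ]
can [ 0.592 -0.421  0.16 ]
wrench [0.553 0.422 0.   ]
tape [0.32  0.395 0.02 ]
shaft tip [ 0.472 -0.209  0.032]
orange stripe [0.566 0.173 0.07 ]
pl tip [0.677 0.062 0.006]
2.25 [[ 0.905  0.426  0.   ]
 [ 0.426 -0.905  0.   ]
 [ 0.     0.    -1.   ]]
```

```bash
cat > plan.py <<'E'
# usage: plan.py "x y z yawdeg [closure]" ... ; prints rows for each waypoint from the measured pose
import sys
from h import *
def st():
    o=readout.get_obs(); m=Rq(o["tool_rot"]).as_matrix()
    return o,o["eef_pos"],np.degrees(np.arctan2(m[1,0],m[0,0])),m
if __name__=="__main__":
    o,p,yaw,m=st(); print("t",round(o["t"],2),"p",p.round(4),"yaw",round(yaw,1),"w",round(o["gripper_width"],3),"tilt",round(np.degrees(np.arccos(-m[2,2])),2)); p=p.copy()
    ms=4.5
    for a in sys.argv[1:]:
        if a.startswith("s="): ms=float(a[2:]);continue
        v=[float(s) for s in a.split()]; T=np.array(v[:3]); g=v[4]
        dy=v[3]-yaw
        if v[3]<-500: dy=0;v[3]=yaw
        n=max(1,int(np.ceil(max(np.linalg.norm(T-p)*100/ms,abs(dy)/8.3)))); rows=[]
        for i in range(n):
            d=(T-p)/(n-i); dt=(v[3]-yaw)/(n-i); c,s=np.cos(np.radians(yaw)),np.sin(np.radians(yaw))
            X=np.array([c,s,0]);Y=np.array([s,-c,0])
            r=np.round([d@X*100,d@Y*100,-d[2]*100],1 if n>1 else 2); k=round(-dt,1)
            p=p+(r[0]*X+r[1]*Y)/100-[0,0,r[2]/100]; yaw-=k; rows.append([*map(float,r),k,g])
        print(n,rows)
E
python3 plan.py "0.5 -0.2 0.26 70 -1" "0.49 0.243 0.26 155 -1"
```

```text
t 2.25 p [ 0.2874 -0.6108  0.2313] yaw 25.2 w 1.003 tilt 0.0
11 [[3.3, -2.6, -0.3, np.float64(-4.1), -1.0], [3.5, -2.3, -0.3, np.float64(-4.1), -1.0], [3.7, -2.0, -0.3, np.float64(-4.1), -1.0], [3.8, -1.8, -0.2, np.float64(-4.1), -1.0], [3.9, -1.5, -0.3, np.float64(-4.1), -1.0], [4.0, -1.2, -0.2, np.float64(-4.1), -1.0], [4.1, -0.9, -0.3, np.float64(-4.0), -1.0], [4.2, -0.7, -0.2, np.float64(-4.1), -1.0], [4.2, -0.3, -0.3, np.float64(-4.0), -1.0], [4.2, -0.1, -0.2, np.float64(-4.1), -1.0], [4.2, 0.2, -0.3, np.float64(-4.0), -1.0]]
11 [[3.8, -1.5, 0.0, np.float64(-7.7), -1.0], [3.9, -0.9, 0.0, np.float64(-7.7), -1.0], [4.0, -0.4, 0.0, np.float64(-7.7), -1.0], [4.0, 0.1, 0.0, np.float64(-7.7), -1.0], [4.0, 0.7, 0.0, np.float64(-7.7), -1.0], [3.8, 1.2, 0.0, np.float64(-7.8), -1.0], [3.7, 1.7, 0.0, np.float64(-7.7), -1.0], [3.4, 2.2, 0.0, np.float64(-7.8), -1.0], [3.1, 2.6, 0.0, np.float64(-7.7), -1.0], [2.7, 3.0, 0.0, np.float64(-7.8), -1.0], [2.2, 3.3, 0.0, np.float64(-7.7), -1.0]]
```

>>> drive_tool(series=[[3.3,-2.6,-0.3,-4.1,-1],[3.5,-2.3,-0.3,-4.1,-1],[3.7,-2.0,-0.3,-4.1,-1],[3.8,-1.8,-0.2,-4.1,-1],[3.9,-1.5,-0.3,-4.1,-1],[4.0,-1.2,-0.2,-4.1,-1],[4.1,-0.9,-0.3,-4.0,-1],[4.2,-0.7,-0.2,-4.1,-1]], squeeze=60)

```text
t: 3.05
eef_pos: [0.4425, -0.3109, 0.2528]
tool_rot: [0.0, 0.874, 0.485, 0.0]
contact_force: [0.8, 0.4, -0.3]
gripper_width: 1.001
grasp_force: 0.0
```

>>> drive_tool(series=[[4.2,-0.3,-0.3,-4,-1],[4.2,-0.1,-0.2,-4.1,-1],[4.2,0.2,-0.3,-4,-1],[3.8,-1.5,0,-7.7,-1],[3.9,-0.9,0,-7.7,-1],[4,-0.4,0,-7.7,-1],[4,0.1,0,-7.7,-1],[4,0.7,0,-7.7,-1]])

```text
t: 3.85
eef_pos: [0.4951, 0.003, 0.2606]
tool_rot: [0.0, 0.582, 0.813, 0.0]
contact_force: [0.5, -0.0, 0.8]
gripper_width: 1.003
grasp_force: 0.0
```

>>> drive_tool(series=[[3.8,1.2,0,-7.8,-1],[3.7,1.7,0,-7.7,-1],[3.4,2.2,0,-7.8,-1],[3.1,2.6,0,-7.7,-1],[2.7,3,0,-7.8,-1],[2.2,3.3,0,-7.7,-1],[0,0,0,0,-1],[0,0,0,0,-1]])

```text
t: 4.65
eef_pos: [0.4894, 0.2438, 0.2602]
tool_rot: [-0.0, 0.216, 0.976, 0.0]
contact_force: [0.7, -0.5, -0.7]
gripper_width: 1.0
grasp_force: 0.0
```

```bash
sed -i 's/k=round(-dt,1)/k=float(round(-dt,1))/' plan.py; python3 plan.py; python3 - <<'E'
from h import *
m=imaging.camera_model("wrist");print(m["xyz"])
im=imaging.read_camera("wrist");cv2.imwrite("pics/w1.png",im[:,:,::-1])
r=imaging.cut_out("offcut_mid","wrist")
if r:
    v,f=fit([box(-.04,.04,-.015,.015,.058,.082)],{"wrist":r[0]["mask"].astype(float)},np.array([.491,.2436,np.radians(-24)]),{"wrist":m});print("off",r[0]["conf"],v,np.degrees(v[2]),f)
r=imaging.cut_out("scale","wrist")
print([ (q["conf"],q["centre"],q["mask"].sum()) for q in r])
if r:
    sc=[box(-.077,.077,-.086,.086,0,.058),box(.083,.13,-.09,.09,0,.07),box(-.077,.1,-.086,.086,0.0,.055)]
    v,f=fit(sc,{"wrist":r[0]["mask"].astype(float)},np.array([.482,.238,np.radians(-36)]),{"wrist":m});print("scale",v,np.degrees(v[2]),f)
E
```

```text
t 4.65 p [0.4894 0.2438 0.2602] yaw 155.1 w 1.0 tilt 0.02
[0.41275638 0.27934544 0.40222907]
off 0.81 [ 0.49109138  0.24596817 -0.44522731] -25.509645546925864 0.03608615235342272
[(0.93, [246.7, 178.1], np.int64(21686))]
scale [ 0.48134203  0.23998761 -0.6282585 ] -35.9965605263904 0.10808034144882928
```

View pics/w1.png

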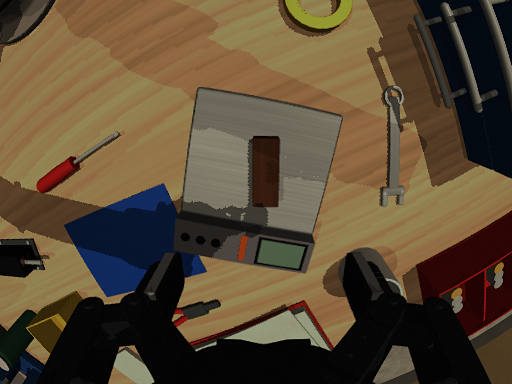

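```bash
python3 plan.py "0.4913 0.2455 0.064 154.5 -1"
```

```text
t 4.8 p [0.4901 0.2414 0.2601] yaw 154.8 w 1.0 tilt 0.07
5 [[0.0, 0.1, 3.9, 0.1, -1.0], [0.0, 0.1, 3.9, 0.1, -1.0], [0.0, 0.1, 3.9, 0.0, -1.0], [0.0, 0.1, 4.0, 0.1, -1.0], [0.1, 0.0, 3.9, 0.0, -1.0]]
```

>>> drive_tool(series=[[0,0.1,3.9,0,-1],[0,0.1,3.9,0,-1],[0,0.1,3.9,0,-1],[0,0,4,0,-1],[0.1,0,3.9,0,-1],[0,0,0,0,1],[0,0,0,0,1],[0,0,0,0,1]])

```text
t: 5.6
eef_pos: [0.4916, 0.2467, 0.0665]
tool_rot: [0.001, 0.217, 0.976, 0.001]
contact_force: [0.7, -0.2, 0.1]
gripper_width: 0.514
grasp_force: 0.0
```

>>> drive_tool(series=[[0,0,0,0,1],[0,0,0,0,1],[0,0,0,0,1]])

```text
t: 5.9
eef_pos: [0.4918, 0.2471, 0.0668]
tool_rot: [0.002, 0.217, 0.976, 0.001]
contact_force: [-0.7, -0.1, 7.0]
gripper_width: 0.333
grasp_force: 60.8
```

```bash
python3 plan.py "0.491 0.245 0.2 154.5 1" "0.55 0.0 0.23 100 1" "0.627 -0.276 0.2 87 1" "0.627 -0.276 0.115 87 1"
```

```text
t 5.9 p [0.4918 0.2471 0.0668] yaw 155.0 w 0.333 tilt 0.25
3 [[-0.0, -0.1, -4.4, 0.2, 1.0], [-0.0, -0.1, -4.5, 0.1, 1.0], [-0.0, -0.0, -4.4, 0.2, 1.0]]
7 [[-2.3, -2.8, -0.4, 7.8, 1.0], [-2.6, -2.5, -0.4, 7.8, 1.0], [-2.9, -2.1, -0.4, 7.8, 1.0], [-3.2, -1.7, -0.5, 7.8, 1.0], [-3.4, -1.2, -0.4, 7.8, 1.0], [-3.5, -0.7, -0.5, 7.7, 1.0], [-3.6, -0.2, -0.4, 7.8, 1.0]]
7 [[-4.1, 0.4, 0.4, 1.9, 1.0], [-4.1, 0.5, 0.4, 1.8, 1.0], [-4.0, 0.7, 0.4, 1.9, 1.0], [-4.0, 0.8, 0.4, 1.8, 1.0], [-4.0, 0.9, 0.5, 1.9, 1.0], [-4.0, 1.0, 0.4, 1.8, 1.0], [-3.9, 1.2, 0.5, 1.9, 1.0]]
2 [[0.0, 0.0, 4.2, -0.0, 1.0], [0.0, 0.0, 4.3, -0.0, 1.0]]
```

>>> drive_tool(series=[[0,-0.1,-4.4,0,1],[0,-0.1,-4.5,0,1],[0,0,-4.4,0.5,1],[-2.3,-2.8,-0.4,7.8,1],[-2.6,-2.5,-0.4,7.8,1],[-2.9,-2.1,-0.4,7.8,1],[-3.2,-1.7,-0.5,7.8,1],[-3.4,-1.2,-0.4,7.8,1]])

```text
t: 6.7
eef_pos: [0.5313, 0.0676, 0.2202]
tool_rot: [0.001, 0.536, 0.844, 0.001]
contact_force: [0.2, 0.3, -0.8]
gripper_width: 0.333
grasp_force: 59.8
```

>>> drive_tool(series=[[-3.5,-0.7,-0.5,7.7,1],[-3.6,-0.2,-0.4,7.8,1],[-4.1,0.4,0.4,1.9,1],[-4.1,0.5,0.4,1.8,1],[-4,0.7,0.4,1.9,1],[-4,0.8,0.4,1.8,1],[-4,0.9,0.5,1.9,1],[-4,1,0.4,1.8,1]])

```text
t: 7.5
eef_pos: [0.6147, -0.2394, 0.2037]
tool_rot: [0.001, 0.714, 0.7, 0.001]
contact_force: [0.7, 0.0, -0.5]
gripper_width: 0.339
grasp_force: 59.8
```

>>> drive_tool(series=[[-3.9,1.2,0.5,1.9,1],[0,0,0,0,1],[0,0,0,0,1]])

```text
t: 7.8
eef_pos: [0.6253, -0.2781, 0.1981]
tool_rot: [0.0, 0.726, 0.688, 0.0]
contact_force: [0.3, 0.0, -0.3]
gripper_width: 0.335
grasp_force: 59.8
```

```bash
python3 plan.py "0.627 -0.276 0.065 87 1"
```

```text
t 7.8 p [ 0.6253 -0.2781  0.1981] yaw 86.9 w 0.335 tilt 0.06
3 [[0.1, 0.1, 4.4, -0.0, 1.0], [0.1, 0.0, 4.5, -0.1, 1.0], [0.0, 0.1, 4.4, -0.0, 1.0]]
```

>>> drive_tool(series=[[0.1,0.1,4.4,0,1],[0.1,0,4.5,0,1],[0,0.1,4.4,0,1],[0,0,0,0,0],[0,0,0,0,0],[0,0,0,0,0],[0,0,0,0,0],[0,0,-4.5,0,0]])

```text
t: 8.6
eef_pos: [0.6242, -0.2742, 0.106]
tool_rot: [-0.004, 0.725, 0.688, -0.002]
contact_force: [0.4, -0.9, 0.4]
gripper_width: 0.499
grasp_force: 0.0
```

>>> drive_tool(series=[[0,0,-4.5,0,0],[0,0,-4.5,0,0]])

```text
t: 8.8
eef_pos: [0.6279, -0.2752, 0.2031]
tool_rot: [0.001, 0.725, 0.688, 0.001]
contact_force: [0.6, -1.5, -0.1]
gripper_width: 0.503
grasp_force: 0.0
```

```bash
python3 plan.py "0.469 -0.24 0.2 70.5 0"; python3 - <<'E'
from h import *
im=imaging.read_camera("top"); r=imaging.cut_out("offcut_mid","top")
print([(q["conf"],q["centre"],onz(q["centre"],"top",.02)) for q in r])
E
```

```text
t 8.8 p [ 0.6279 -0.2752  0.2031] yaw 87.0 w 0.503 tilt 0.15
4 [[0.7, -4.0, 0.1, 4.1, 0.0], [0.4, -4.1, 0.1, 4.1, 0.0], [0.1, -4.0, 0.1, 4.2, 0.0], [-0.3, -4.1, 0.0, 4.1, 0.0]]
[(0.6, [362.6, 169.7], array([ 0.62282766, -0.27468407,  0.02      ]))]
```

>>> drive_tool(series=[[0.7,-4,0.1,4.1,0],[0.4,-4.1,0.1,4.1,0],[0.1,-4,0.1,4.2,0],[-0.3,-4.1,0,4.1,0],[0,0,0,0,0],[0,0,0,0,0]])

```text
t: 9.5
eef_pos: [0.4684, -0.2406, 0.1979]
tool_rot: [0.001, 0.817, 0.577, 0.001]
contact_force: [0.5, 0.5, 0.5]
gripper_width: 0.499
grasp_force: 0.0
```

```bash
python3 plan.py; python3 - <<'E'
from h import *
m=imaging.camera_model("wrist")
im=imaging.read_camera("wrist");cv2.imwrite("pics/w2.png",im[:,:,::-1])
r=imaging.cut_out("holster","wrist")
for q in r[:1]:
    v,f=fit([box(-.055,.055,-.023,.023,0,.054),box(-.065,.065,-.035,.035,0,.004)],{"wrist":q["mask"].astype(float)},np.array([.4415,-.2995,np.radians(70.5)]),{"wrist":m});print("hol",q["conf"],v,np.degrees(v[2]),f)
for q in imaging.cut_out("stylus_grip","wrist"):
    ys,xs=np.nonzero(q["mask"]); L=cv2.fitLine(np.c_[xs,ys].astype(np.float32),cv2.DIST_HUBER,0,.01,.01).ravel()
    t=(np.c_[xs,ys]-L[2:])@L[:2]; e=[onz(L[2:]+L[:2]*k,"wrist",.032,m) for k in (t.min(),t.max())]
    d=e[1]-e[0]; print(q["conf"],q["centre"],q["mask"].sum(),np.round(e,4),np.degrees(np.arctan2(d[1],d[0])))
E
```

```text
t 9.5 p [ 0.4684 -0.2406  0.1979] yaw 70.5 w 0.499 tilt 0.18
hol 0.7 [ 0.44042242 -0.29701483  1.22189984] 70.00970395334092 0.04810275559304633
0.69 [249.5, 30.8] 9540 [[ 0.443  -0.0704  0.032 ]
 [ 0.5947 -0.1175  0.032 ]] -17.252159634867724
0.66 [257.4, 164.7] 367 [[ 0.4742 -0.203   0.032 ]
 [ 0.4574 -0.2505  0.032 ]] -109.36954449705053
```

View pics/w2.png

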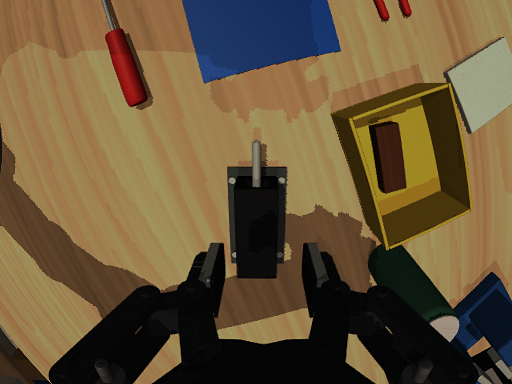

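```bash
python3 plan.py "0.4676 -0.222 0.022 70.5 0"
```

```text
t 9.65 p [ 0.47   -0.2405  0.1972] yaw 70.5 w 0.504 tilt 0.14
4 [[0.4, -0.2, 4.4, 0.0, 0.0], [0.4, -0.2, 4.4, 0.0, 0.0], [0.4, -0.2, 4.4, 0.0, 0.0], [0.5, -0.2, 4.3, 0.0, 0.0]]
```

>>> drive_tool(series=[[0.4,-0.1,4.4,0,0],[0.4,-0.1,4.4,0,0],[0.4,-0.1,4.4,0,0],[0.6,-0.2,4.3,0,0],[0,0,0,0,0],[0,0,0,0,1],[0,0,0,0,1],[0,0,0,0,1]], squeeze=100)

```text
t: 10.45
eef_pos: [0.4717, -0.2228, 0.0237]
tool_rot: [0.002, 0.817, 0.577, 0.001]
contact_force: [0.2, -0.3, 1.3]
gripper_width: 0.057
grasp_force: 98.1
```

>>> drive_tool(series=[[0,0,0,0,1],[0,0,0,0,1],[0,0,0,0,1]])

```text
t: 10.75
eef_pos: [0.4715, -0.2224, 0.0227]
tool_rot: [0.002, 0.817, 0.577, 0.001]
contact_force: [3.2, -1.4, 4.9]
gripper_width: 0.051
grasp_force: 98.7
```

```bash
python3 plan.py
```

```text
t 10.75 p [ 0.4715 -0.2224  0.0227] yaw 70.5 w 0.051 tilt 0.24
```

>>> drive_tool(series=[[0.8,0,0,0,1],[1,0,0,0,1],[1,0,0,0,1],[0,0,0,0,1]])

```text
t: 11.15
eef_pos: [0.4792, -0.1943, 0.0218]
tool_rot: [-0.0, 0.816, 0.578, -0.0]
contact_force: [0.6, 3.1, 7.0]
gripper_width: 0.055
grasp_force: 98.8
```

```bash
python3 plan.py; python3 - <<'E'
from h import *
im=imaging.read_camera("wrist");cv2.imwrite("pics/w3.png",cv2.resize(im[100:340,140:380,::-1],(600,600),interpolation=cv2.INTER_CUBIC))
E
```

```text
t 11.15 p [ 0.4792 -0.1943  0.0218] yaw 70.6 w 0.055 tilt 0.01
```

View pics/w3.png

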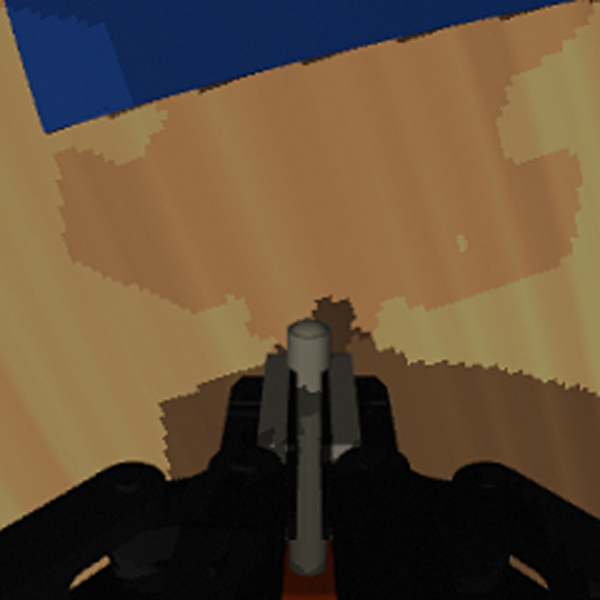

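>>> drive_tool(series=[[1.5,0,0,0,1],[2,0,0,0,1],[2,0,0,0,1],[2,0,0,0,1],[1.5,0,0,0,1],[0,0,-2,0,1],[0,0,-3,0,1],[0,0,0,0,1]])

```text
t: 12.0
eef_pos: [0.5108, -0.1104, 0.074]
tool_rot: [0.002, 0.817, 0.577, 0.002]
contact_force: [0.5, 0.3, 0.1]
gripper_width: 0.057
grasp_force: 98.2
```

```bash
python3 plan.py "s=3.5" "0.515 0.014 0.07 100 1" "0.515 0.014 0.02 100 1"; python3 - <<'E'
from h import *
im=imaging.read_camera("scene");cv2.imwrite("pics/s4.png",cv2.resize(im[140:290,130:330,::-1],(800,600),interpolation=cv2.INTER_CUBIC))
E
```

```text
t 12.0 p [ 0.5108 -0.1104  0.074 ] yaw 70.5 w 0.057 tilt 0.25
4 [[3.0, -0.9, 0.1, -7.4, 1.0], [3.1, -0.6, 0.1, -7.4, 1.0], [3.1, -0.2, 0.1, -7.4, 1.0], [3.0, 0.3, 0.1, -7.3, 1.0]]
2 [[0.0, -0.0, 2.5, -0.0, 1.0], [0.0, -0.0, 2.5, -0.0, 1.0]]
```

View pics/s4.png

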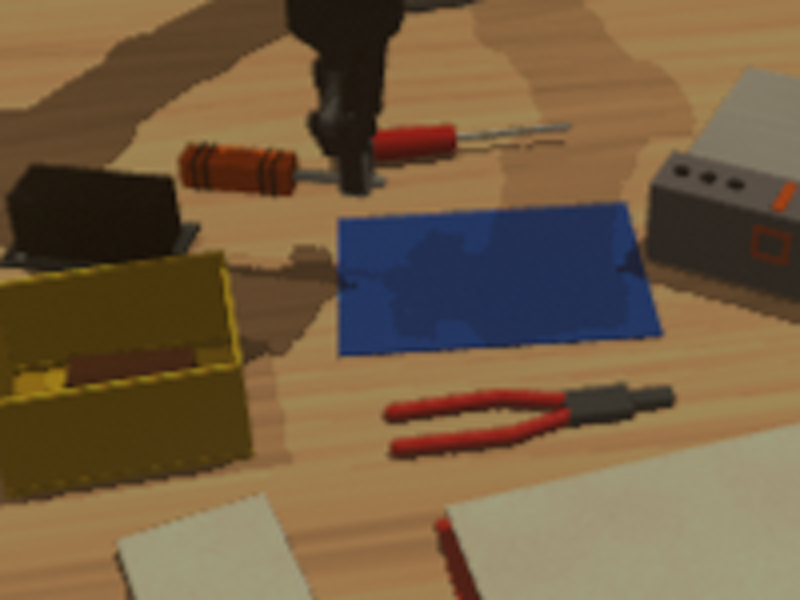

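>>> drive_tool(series=[[3,-0.9,0.1,-7.4,1],[3.1,-0.6,0.1,-7.4,1],[3.1,-0.2,0.1,-7.4,1],[3,0.3,0,-7.3,1],[0,0,0,0,1],[0,0,2.5,0,1],[0,0,2.2,0,1],[0,0,0.6,0,1]])

```text
t: 12.85
eef_pos: [0.5107, 0.0126, 0.0126]
tool_rot: [-0.002, 0.643, 0.766, -0.002]
contact_force: [-0.1, -0.2, -1.3]
gripper_width: 0.056
grasp_force: 98.2
```

```bash
python3 plan.py; python3 plan.py; python3 -c "
from h import *
print(readout.get_obs()['contact_force'])"
```

```text
t 12.85 p [0.5107 0.0126 0.0126] yaw 99.9 w 0.056 tilt 0.32
t 12.85 p [0.5107 0.0126 0.0126] yaw 99.9 w 0.056 tilt 0.32
[-0.13041028 -0.17030026 -1.3017391 ]
```

>>> drive_tool(series=[[0,0,0,0,1],[0,0,0.3,0,1],[0,0,0.2,0,1],[0,0,0,0,1]])

```text
t: 13.25
eef_pos: [0.5136, 0.0135, 0.0107]
tool_rot: [0.0, 0.643, 0.766, 0.0]
contact_force: [0.3, 0.1, -0.4]
gripper_width: 0.054
grasp_force: 98.2
```

>>> drive_tool(series=[[0,0,0.3,0,1],[0,0,0.2,0,1],[0,0,0,0,1]])

```text
t: 13.55
eef_pos: [0.5136, 0.0136, 0.0054]
tool_rot: [0.0, 0.643, 0.766, 0.0]
contact_force: [0.5, 0.2, 1.2]
gripper_width: 0.055
grasp_force: 98.3
```

>>> drive_tool(series=[[0,0,0,0,0.5],[0,0,0,0,0.2],[0,0,0,0,0],[0,0,0,0,0],[0,0,0,0,0],[0,0,-4,0,0],[0,0,-4.5,0,0],[-3,0,-4.5,0,0]])

```text
t: 14.35
eef_pos: [0.5177, -0.0099, 0.1336]
tool_rot: [-0.001, 0.64, 0.768, 0.001]
contact_force: [1.4, -0.2, -0.7]
gripper_width: 0.499
grasp_force: 0.0
```

>>> drive_tool(series=[[-4,0,-2,0,0],[-2,0,-2,0,0],[0,0,0,0,0],[0,0,0,0,0]])

```text
t: 14.75
eef_pos: [0.5284, -0.0727, 0.1719]
tool_rot: [0.0, 0.643, 0.766, 0.0]
contact_force: [-1.1, 0.6, -1.1]
gripper_width: 0.503
grasp_force: 0.0
```

```bash
python3 plan.py; cat > sty.py <<'E'
from h import *
from plan import st
o,p,y,_=st()
m=imaging.camera_model("wrist"); im=imaging.read_camera("wrist"); cv2.imwrite("pics/sty%d.png"%(o["t"]*100),im[:,:,::-1])
q=imaging.cut_out("stylus_grip","wrist")[0]; mk=q["mask"]
print("tcp",p.round(4),"yaw",round(y,1),"conf",q["conf"],q["centre"],mk.sum())
z0=.002
b=[box(-.04,.04,-.012,.012,z0,z0+.024),box(.04,.105,-.0045,.0045,z0+.0075,z0+.0165)]
v,f=fit(b,{"wrist":mk.astype(float)},np.array([.53,-.07,np.radians(100)]),{"wrist":m}); print("stylus",v.round(4),np.degrees(v[2]).round(2),f)
E
python3 sty.py
```

```text
t 14.75 p [ 0.5284 -0.0727  0.1719] yaw 99.9 w 0.503 tilt 0.02
tcp [ 0.5284 -0.0727  0.1719] yaw 99.9 conf 0.8 [261.5, 162.0] 2421
stylus [ 0.5272 -0.0689  1.7389] 99.63 0.0649109231988112
```

```bash
python3 plan.py "0.5272 -0.0689 0.006 99.6 0"
```

```text
t 14.85 p [ 0.5276 -0.0713  0.1709] yaw 100.1 w 0.499 tilt 0.11
4 [[0.1, -0.0, 4.1, 0.1, 0.0], [0.0, -0.0, 4.1, 0.1, 0.0], [0.1, -0.0, 4.1, 0.2, 0.0], [0.0, -0.0, 4.2, 0.1, 0.0]]
```

>>> drive_tool(series=[[0.1,0,4.1,0.1,0],[0,0,4.1,0.1,0],[0.1,0,4.1,0.1,0],[0,0,4.1,0,0],[0,0,0,0,0],[0,0,0,0,1],[0,0,0,0,1],[0,0,0,0,1]])

```text
t: 15.65
eef_pos: [0.529, -0.0708, 0.0095]
tool_rot: [0.001, 0.645, 0.764, 0.001]
contact_force: [0.1, -0.3, -1.5]
gripper_width: 0.256
grasp_force: 98.4
```

>>> drive_tool(series=[[0,0,0,0,1],[0,0,0,0,1],[0,0,0,0,1]])

```text
t: 15.95
eef_pos: [0.5286, -0.0711, 0.0088]
tool_rot: [0.001, 0.645, 0.764, 0.0]
contact_force: [-1.1, -0.6, 6.8]
gripper_width: 0.25
grasp_force: 99.7
```

```bash
python3 plan.py "0.59 -0.02 0.12 144 1" ; python3 - <<'E'
from h import *
# scale refine: recess frame in scene image and stripe in top/scene, by colour
for n,z,lo in (("top",.07,[180,180,155,155]),("scene",None,None)):
    im=imaging.read_camera(n); hsv=cv2.cvtColor(im,cv2.COLOR_RGB2HSV)
    k=((hsv[...,0]<12)|(hsv[...,0]>174))&(hsv[...,1]>150)&(hsv[...,2]>110)
    c=proj([[.566,.173,.07]],n)[0]; yy,xx=np.mgrid[:384,:512]; k&=np.hypot(xx-c[0],yy-c[1])<28
    nn,lab,s,cc=cv2.connectedComponentsWithStats(k.astype(np.uint8))
    for i in range(1,nn):
        if s[i,4]>5: print(n,s[i],cc[i].round(2), onz(cc[i],n,.07).round(4))
    for P in ((.13,0,.045),(.1065,0,.07)):
        print(P,proj(place(np.array([P]),[.4815,.2395,np.radians(-36)]),n).round(1))
E
```

```text
t 15.95 p [ 0.5286 -0.0711  0.0088] yaw 99.7 w 0.25 tilt 0.07
6 [[0.7, 1.2, -1.9, -7.4, 1.0], [0.5, 1.2, -1.8, -7.4, 1.0], [0.3, 1.3, -1.9, -7.4, 1.0], [0.2, 1.3, -1.8, -7.4, 1.0], [0.0, 1.3, -1.9, -7.4, 1.0], [-0.1, 1.3, -1.8, -7.3, 1.0]]
(0.13, 0, 0.045) [[207.7 163.9]]
(0.1065, 0, 0.07) [[200.8 167.7]]
scene [323 186   6   7  23] [325.61 188.87] [0.5709 0.1774 0.07  ]
(0.13, 0, 0.045) [[321.6 200.2]]
(0.1065, 0, 0.07) [[325.  188.2]]
```

```bash
python3 plan.py s=3.5 "0.53 -0.07 0.08 99.7 1" "0.708 0.075 0.08 144 1"
```

```text
t 16.05 p [ 0.5286 -0.0711  0.0088] yaw 99.7 w 0.257 tilt 0.06
3 [[0.0, 0.1, -2.4, -0.0, 1.0], [0.0, 0.0, -2.4, -0.0, 1.0], [0.1, 0.1, -2.3, -0.0, 1.0]]
7 [[1.6, 2.8, -0.0, -6.3, 1.0], [1.3, 3.0, -0.0, -6.3, 1.0], [1.0, 3.1, -0.0, -6.3, 1.0], [0.6, 3.2, -0.0, -6.4, 1.0], [0.2, 3.3, -0.0, -6.3, 1.0], [-0.1, 3.3, -0.0, -6.4, 1.0], [-0.5, 3.3, -0.0, -6.3, 1.0]]
```

>>> drive_tool(series=[[0,0.1,-2.4,0,1],[0,0,-2.4,0,1],[0.1,0.1,-2.3,0,1],[1.6,2.8,0,-6.3,1],[1.3,3,0,-6.3,1],[1,3.1,0,-6.3,1],[0.6,3.2,0,-6.4,1],[0.2,3.3,0,-6.3,1]])

```text
t: 16.85
eef_pos: [0.6569, 0.0345, 0.079]
tool_rot: [-0.0, 0.41, 0.912, -0.0]
contact_force: [0.8, -0.6, 0.7]
gripper_width: 0.252
grasp_force: 98.7
```

>>> drive_tool(series=[[-0.1,3.3,0,-6.4,1],[-0.5,3.3,0,-6.3,1],[0,0,1.9,0,1],[0,0,2,0,1],[0,0,0,0,1],[0,0,0,0,1],[0,0,0,0,1]])

```text
t: 17.55
eef_pos: [0.7076, 0.0751, 0.0405]
tool_rot: [0.0, 0.31, 0.951, -0.0]
contact_force: [0.0, 0.6, -0.6]
gripper_width: 0.254
grasp_force: 98.7
```

```bash
python3 plan.py; python3 - <<'E'
from h import *
m=imaging.camera_model("wrist"); im=imaging.read_camera("wrist"); cv2.imwrite("pics/w5.png",im[:,:,::-1])
print(m["xyz"],m["orientation"])
im=imaging.read_camera("scene");cv2.imwrite("pics/s5.png",cv2.resize(im[140:260,260:420,::-1],(800,600),interpolation=cv2.INTER_CUBIC))
E
```

```text
t 17.55 p [0.7076 0.0751 0.0405] yaw 143.9 w 0.254 tilt 0.04
[0.63915493 0.12490776 0.18248355] [0.14859076 0.87881497 0.44714857 0.07525423]
```

View pics/w5.png

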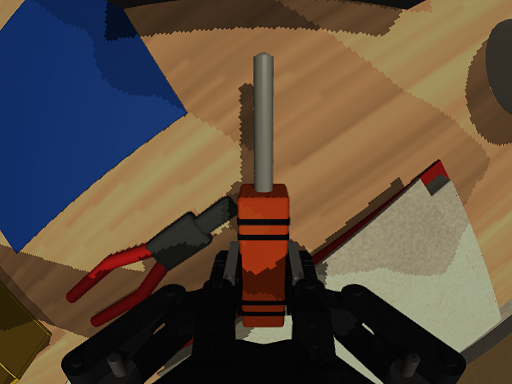

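View pics/s5.png

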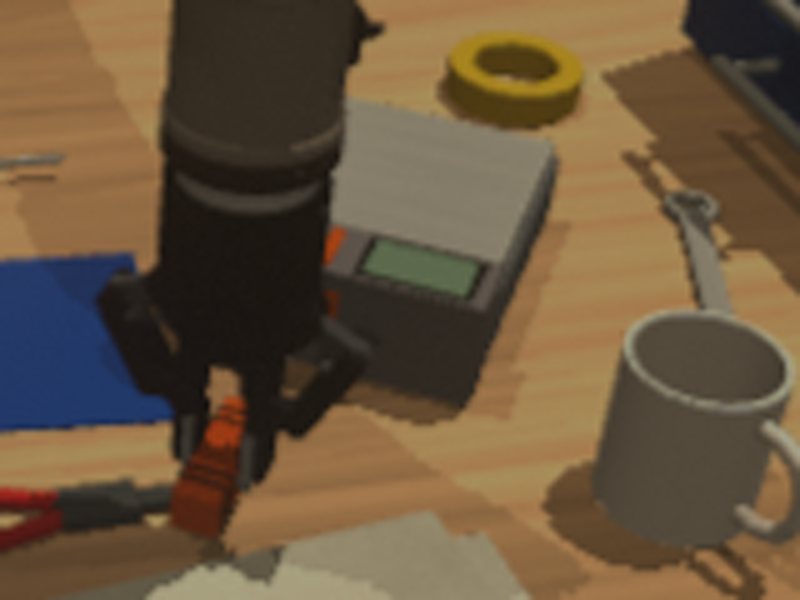

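>>> drive_tool(series=[[0,0,-4,0,1],[0,0,-4,0,1],[0,0,-1,0,1],[0,0,0,0,1],[0,0,0,0,1],[0,0,0,0,1]])

```text
t: 18.25
eef_pos: [0.7064, 0.0754, 0.128]
tool_rot: [-0.001, 0.309, 0.951, -0.001]
contact_force: [-0.6, -0.8, -1.1]
gripper_width: 0.258
grasp_force: 98.7
```

```bash
python3 - <<'E'
from h import *
from plan import st
o,p,y,M=st(); m=imaging.camera_model("wrist"); im=imaging.read_camera("wrist"); cv2.imwrite("pics/w6.png",im[:,:,::-1])
print(p,y,m["xyz"])
q=imaging.cut_out("scale","wrist"); print([(r["conf"],r["centre"],r["mask"].sum()) for r in q])
np.save("w6.npy",q[0]["mask"]); np.savez("w6m.npz",**m,p=p,M=M)
r=imaging.cut_out("stylus_grip","wrist"); print([(a["conf"],a["centre"],a["mask"].sum()) for a in r]); np.save("w6s.npy",r[0]["mask"])
E
```

```text
[0.70638026 0.07538349 0.12803119] 143.9955902651845 [0.63838364 0.12513002 0.27018355]
[(0.87, [263.4, 15.4], np.int64(7718))]
[(0.72, [263.1, 224.6], np.int64(9022))]
```

View pics/w6.png

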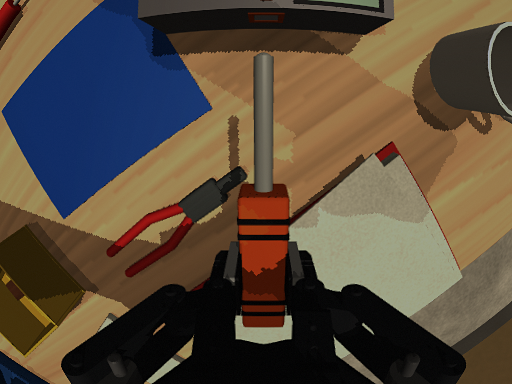

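```bash
python3 - <<'E'
from h import *
d=np.load("w6m.npz"); m={k:d[k] for k in ("xyz","orientation")}; m.update({k:float(d[k]) for k in ("vfov","cx","cy")}); p=d["p"];M=d["M"]
im=cv2.imread("pics/w6.png"); hsv=cv2.cvtColor(im,cv2.COLOR_BGR2HSV)
k=((hsv[...,0]<12)|(hsv[...,0]>172))&(hsv[...,1]>120)&(hsv[...,2]>50); k[32:]=0;k[:,:230]=0;k[:,300:]=0
ys,xs=np.nonzero(k); print("frame",xs.min(),xs.max(),ys.min(),ys.max(),len(xs))
uv=[(xs.min()+xs.max())/2,(ys.min()+ys.max())/2]; A=onz(uv,"wrist",.045,m); print("recess",A, "tool",M.T@(A-p))
sc=[box(-.077,.077,-.086,.086,0,.058),box(.083,.13,-.09,.09,0,.07),box(-.077,.1,-.086,.086,0.0,.055)]
for y in (-36,-35,-37):
    v,f=fit(sc,{"wrist":np.load("w6.npy").astype(float)},np.array([.4815,.2395,np.radians(y)]),{"wrist":m}); print("scale",v.round(4),np.degrees(v[2]).round(2),f.round(4)," mouth",place(np.array([[.13,0,.045]]),v))
# edge-based yaw: bottom edge of mask on z=0, columns 160..370
mk=np.load("w6.npy"); P=np.array([onz([c,np.nonzero(mk[:,c])[0].max()+.5],"wrist",0.,m) for c in range(165,375,5)])
L=cv2.fitLine(P[:,:2].astype(np.float32),cv2.DIST_HUBER,0,.001,.001).ravel(); print("bottom edge yaw",np.degrees(np.arctan2(L[1],L[0])), "dist of recess out of it",(A[:2]-L[2:])@np.array([-L[1],L[0]]))
s=np.load("w6s.npy"); ys,xs=np.nonzero(s)
for r0,r1,z in ((60,180,.1377),(190,240,.145)):
    Q=[]
    for r in range(r0,r1,5):
        c=np.nonzero(s[r])[0]; Q.append(M.T@(onz([c.mean(),r],"wrist",p[2]+(.005 if r<185 else .017),m)-p))
    Q=np.array(Q); L=np.polyfit(Q[:,0],Q[:,1],1); print("stylus axis in tool: y=",L, Q[0],Q[-1])
E
```

```text
frame 248 284 0 21 68
recess [0.58491319 0.16577837 0.045     ] tool [0.15124767 0.00191975 0.08330738]
scale [ 0.4804  0.2421 -0.6334] -36.29 0.081  mouth [[0.58522825 0.16515929 0.045     ]]
scale [ 0.4801  0.241  -0.6263] -35.88 0.0817  mouth [[0.58538641 0.16484289 0.045     ]]
scale [ 0.4797  0.2413 -0.6269] -35.92 0.0813  mouth [[0.58501231 0.16507076 0.045     ]]
bottom edge yaw 53.8762 dist of recess out of it 0.004026672658535385
stylus axis in tool: y= [ 0.00058322 -0.00023018] [ 1.01258611e-01  1.35470564e-05 -4.81236651e-03] [ 0.04726289 -0.00022128 -0.0049119 ]
stylus axis in tool: y= [ 0.0213258  -0.00068624] [ 4.36494433e-02  1.19597033e-05 -1.69191985e-02] [ 0.02144971 -0.00021585 -0.01695981]
```

>>> drive_tool(series=[[0,0.2,4,0,1],[0,0,4,0,1],[0,0,1,0,1],[0,0,0,0,1],[1.5,0,0,0,1],[1.5,0,0,0,1],[0,0,0,0,1],[0,0,0,0,1]])

```text
t: 19.2
eef_pos: [0.6851, 0.0957, 0.0414]
tool_rot: [0.001, 0.309, 0.951, 0.0]
contact_force: [0.6, -1.1, -0.2]
gripper_width: 0.253
grasp_force: 98.7
```

```bash
python3 - <<'E'
from h import *
from plan import st
A=np.array([.5855,.165,.045]);P=[]
for i in range(4):
    o,p,y,M=st(); P.append(p); imaging.read_camera("wrist")
p=np.mean(P,0); print(np.std(P,0),p,y,(A-p)@M)
im=imaging.read_camera("wrist");cv2.imwrite("pics/w7.png",im[:,:,::-1])
E
```

```text
[0.00010013 0.00050405 0.00037272] [0.68527755 0.09493645 0.04089465] 143.94377542925622 [ 0.12189712 -0.00208344 -0.00425042]
```

>>> drive_tool(series=[[0,0,-4,0,1],[0,0,-4,0,1],[0,0,0,0,1],[0,0,0,0,1],[0,0,0,0,1]])

```text
t: 19.95
eef_pos: [0.6837, 0.0945, 0.1186]
tool_rot: [-0.001, 0.309, 0.951, -0.001]
contact_force: [-0.8, 0.1, -0.5]
gripper_width: 0.253
grasp_force: 98.7
```

```bash
python3 - <<'E'
from h import *
from plan import st
for i in range(3):
    o,p,y,M=st(); m=imaging.camera_model("wrist"); im=imaging.read_camera("wrist")
    hsv=cv2.cvtColor(im,cv2.COLOR_RGB2HSV)
    k=((hsv[...,0]<12)|(hsv[...,0]>172))&(hsv[...,1]>120)&(hsv[...,2]>45); k[70:]=0;k[:,220:]&=True;k[:,:220]=0;k[:,310:]=0
    nn,lab,s,cc=cv2.connectedComponentsWithStats(k.astype(np.uint8),connectivity=8)
    print(p.round(4),round(y,2))
    for j in range(1,nn):
        if s[j,4]>8:
            uv=np.array([s[j,0]+s[j,2]/2-.5,s[j,1]+s[j,3]/2-.5])
            z=.045 if s[j,2]>25 else .07
            print(s[j],"tool",((onz(uv,"wrist",z,m)-p)@M).round(4))
    g=[]
    for r in (70,90,110,130,150): 
        row=im[r,235:300].astype(int).sum(1)
        g.append(r)
cv2.imwrite("pics/w8.png",cv2.resize(im[0:200,160:360,::-1],(600,600),interpolation=cv2.INTER_CUBIC))
E
```

```text
[0.6837 0.0945 0.1186] 143.98
[256   0  14  39 443] tool [ 0.1352 -0.0006  0.0488]
[243  50  39   2  78] tool [ 0.1179 -0.001   0.0737]
[250  54   7   2  13] tool [ 0.1115 -0.0065  0.0487]
[270  54   6   2  11] tool [0.1114 0.0056 0.0487]
[0.6835 0.0945 0.1182] 143.98
[256   1  14  38 449] tool [ 0.1347 -0.0006  0.0484]
[244  50  39   2  78] tool [ 0.1178 -0.0003  0.0734]
[250  54   6   2   9] tool [ 0.1114 -0.0068  0.0484]
[270  54   6   2   9] tool [0.1114 0.0057 0.0484]
[0.6835 0.0946 0.1182] 143.99
[256   1  14  38 446] tool [ 0.1347 -0.0006  0.0484]
[243  50  40   3  81] tool [ 0.1175 -0.0006  0.0734]
[250  54   6   2  10] tool [ 0.1114 -0.0068  0.0484]
[270  54   6   2  10] tool [0.1114 0.0057 0.0484]
```

View pics/w8.png

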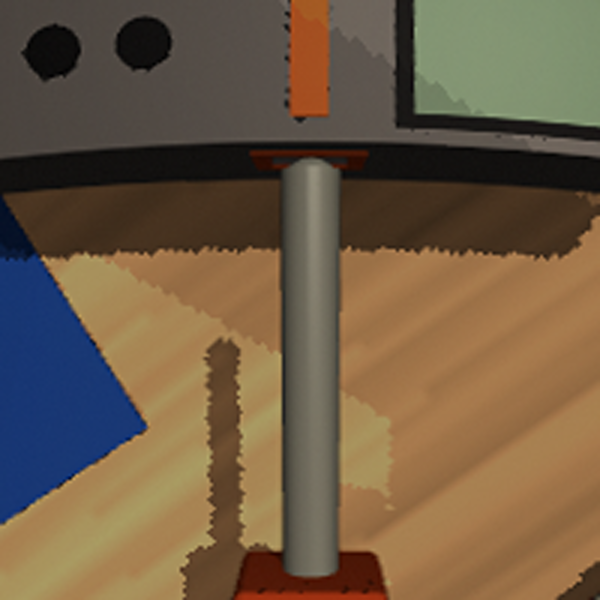

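>>> drive_tool(series=[[0,0,4,0,1],[0,0,4,0,1],[0,0,0,0,1],[0,0,0,0,1],[1,0,0,0,1],[1,0,0,0,1],[0.8,0,0,0,1],[0,0,0,0,1]])

```text
t: 20.9
eef_pos: [0.6608, 0.1137, 0.0411]
tool_rot: [0.0, 0.308, 0.951, 0.0]
contact_force: [0.3, 0.2, 0.0]
gripper_width: 0.253
grasp_force: 98.7
```

>>> drive_tool(series=[[0.5,0,0,0,1],[0.5,0,0,0,1],[0,0,0,0,1],[0,0,0,0,1]])

```text
t: 21.3
eef_pos: [0.6538, 0.1174, 0.0399]
tool_rot: [0.0, 0.309, 0.951, -0.0]
contact_force: [-0.5, 0.6, -0.1]
gripper_width: 0.251
grasp_force: 98.7
```

>>> drive_tool(series=[[0.3,0,0,0,1],[0,0,0,0,1],[0,0,0,0,1]])

```text
t: 21.6
eef_pos: [0.6519, 0.1187, 0.04]
tool_rot: [0.001, 0.309, 0.951, -0.0]
contact_force: [2.4, -1.7, -0.7]
gripper_width: 0.258
grasp_force: 98.7
```

>>> drive_tool(series=[[0.2,0,0,0,1],[0,0,0,0,1],[0,0,0,0,1]])

```text
t: 21.9
eef_pos: [0.6501, 0.1201, 0.04]
tool_rot: [0.0, 0.309, 0.951, -0.0]
contact_force: [2.6, -4.1, -0.5]
gripper_width: 0.252
grasp_force: 98.7
```

>>> drive_tool(series=[[0.2,0,0,0,1],[0,0,0,0,1],[0,0,0,0,1]])

```text
t: 22.2
eef_pos: [0.6491, 0.1207, 0.0402]
tool_rot: [0.001, 0.309, 0.951, -0.0]
contact_force: [5.0, -3.6, -1.3]
gripper_width: 0.254
grasp_force: 98.7
```

>>> drive_tool(series=[[0.2,0,0,0,1],[0,0,0,0,1],[0,0,0,0,1],[0,0,0,0,1],[0,0,0,0,1],[0,0,0,0,1],[0,0,0,0,1],[0,0,0,0,1]])

```text
t: 23.0
eef_pos: [0.6489, 0.1208, 0.0406]
tool_rot: [0.002, 0.31, 0.951, -0.0]
contact_force: [7.6, -6.5, -0.8]
gripper_width: 0.252
grasp_force: 98.7
```

>>> drive_tool(series=[[0,0,0,0,1],[0,0,0,0,1],[0,0,0,0,1],[0,0,0,0,1],[0,0,0,0,1]])

```text
t: 23.5
eef_pos: [0.6489, 0.1207, 0.0405]
tool_rot: [0.002, 0.31, 0.951, -0.0]
contact_force: [7.2, -6.5, -1.3]
gripper_width: 0.252
grasp_force: 98.7
```

>>> drive_tool(series=[[-1.5,0,0,0,1],[-2,0,0,0,1],[-2,0,0,0,1],[-2.5,0,0,0,1],[0,0,-2,0,1],[0,0,-2,0,1],[0,0,0,0,1],[0,0,0,0,1]])

```text
t: 24.3
eef_pos: [0.7109, 0.0776, 0.0814]
tool_rot: [0.0, 0.308, 0.951, 0.001]
contact_force: [-0.7, 0.1, -1.1]
gripper_width: 0.255
grasp_force: 98.7
```

```bash
python3 plan.py s=3.5 "0.529 -0.065 0.08 100 1" "0.529 -0.065 0.02 100 1"
```

```text
t 24.3 p [0.7109 0.0776 0.0814] yaw 144.1 w 0.255 tilt 0.1
7 [[0.9, -3.2, 0.0, 6.3, 1.0], [0.6, -3.2, 0.0, 6.3, 1.0], [0.2, -3.3, 0.0, 6.3, 1.0], [-0.2, -3.3, 0.0, 6.3, 1.0], [-0.5, -3.3, 0.0, 6.3, 1.0], [-0.9, -3.2, 0.1, 6.3, 1.0], [-1.2, -3.0, 0.0, 6.3, 1.0]]
2 [[-0.0, -0.0, 3.0, 0.0, 1.0], [-0.0, -0.0, 3.0, 0.0, 1.0]]
```

>>> drive_tool(series=[[0.9,-3.2,0,6.3,1],[0.6,-3.2,0,6.3,1],[0.2,-3.3,0,6.3,1],[-0.2,-3.3,0,6.3,1],[-0.5,-3.3,0,6.3,1],[-0.9,-3.2,0.1,6.3,1],[-1.2,-3,0,6.3,1],[0,0,0,0,1]])

```text
t: 25.1
eef_pos: [0.5239, -0.0692, 0.078]
tool_rot: [-0.001, 0.646, 0.764, -0.003]
contact_force: [0.7, 0.4, -1.5]
gripper_width: 0.251
grasp_force: 98.7
```

>>> drive_tool(series=[[0,0,3,0,1],[0,0,3,0,1],[0,0,0.7,0,1],[0,0,0,0,1],[0,0,0,0,1]])

```text
t: 25.6
eef_pos: [0.5297, -0.0654, 0.0127]
tool_rot: [0.0, 0.643, 0.766, 0.0]
contact_force: [0.0, 1.0, -0.6]
gripper_width: 0.257
grasp_force: 98.7
```

>>> drive_tool(series=[[0,0,0.2,0,1],[0,0,0.1,0,1],[0,0,0,0,1],[0,0,0,0,1]])

```text
t: 26.0
eef_pos: [0.5293, -0.0662, 0.0093]
tool_rot: [0.0, 0.643, 0.765, 0.0]
contact_force: [0.2, 0.2, -0.5]
gripper_width: 0.254
grasp_force: 98.7
```

>>> drive_tool(series=[[0,0,0,0,0.3],[0,0,0,0,0],[0,0,0,0,0],[0,0,0,0,0],[0,0,-3,0,0],[0,0,-4.5,0,0],[0,0,-4.5,0,0],[0,0,-4,0,0]])

```text
t: 26.8
eef_pos: [0.5291, -0.0659, 0.171]
tool_rot: [0.0, 0.643, 0.766, 0.0]
contact_force: [0.7, -0.4, -0.8]
gripper_width: 0.5
grasp_force: 0.0
```

>>> drive_tool(series=[[0,0,0,0,0],[0,0,0,0,0],[0,0,0,0,0]])

```text
t: 27.1
eef_pos: [0.5281, -0.0662, 0.1678]
tool_rot: [-0.001, 0.644, 0.765, -0.001]
contact_force: [-0.4, 0.1, -0.9]
gripper_width: 0.501
grasp_force: 0.0
```

```bash
python3 sty.py; python3 -c "
from h import *
imaging.read_camera('top')
for t in ('stylus_grip','offcut_mid','pliers','screwdriver'):
  print(t,[(round(r['conf'],2),r['centre']) for r in imaging.cut_out(t,'top')[:2]])"
```

```text
tcp [ 0.5281 -0.0662  0.1678] yaw 99.9 conf 0.75 [263.6, 166.4] 2455
stylus [ 0.5293 -0.0668  1.7432] 99.88 0.0599085486352221
stylus_grip [(0.67, [367.6, 162.5]), (0.6, [279.8, 195.9])]
offcut_mid [(0.54, [365.1, 170.6])]
pliers [(0.77, [263.7, 139.7]), (0.68, [367.6, 163.2])]
screwdriver [(0.79, [282.6, 255.7])]
```

```bash
python3 -c "
from station import hand_in
print(hand_in())"
```

```text
the job is handed in; nothing more can be done
None
```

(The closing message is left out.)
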